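Pass a relay carrier from the assembly rail over the end stops into the test dock

TASK

The relay carrier with the blue tab is finished: slide it along the assembly rail out from under the guard strips, lift it over the red end stops and hang it on the test rail. Then slide it gently along the test rail into the dock until the orange catch has dropped behind it, without bottoming the black buffer or forcing the carrier against the rails, and let go. Leave the orange-tabbed carrier where it is.

Things in the scene. Friction and masses are not known exactly. Their poses are not given: they have to be found in the camera images.
- carrier: BLUE-tabbed relay carrier, about 0.3 kg, astride the assembly rail. Origin: mid underside of its saddle roof, on the rail's top edge; z up, y along the rail. Roof 40 (x) x 36 (y) x 8 mm. Below it a slot 12 mm wide, 12 deep, mouth flared to 18 mm at z -21, takes the 8 mm rail. Plates 64 mm wide (y) hang at x +/-18.5 mm to z -100, open between and below: it lifts straight off.
- tab (a point): Grip point of the blue tab, 58 mm above the carrier's origin, same axes. Tab 12 mm thick in y, 30 mm wide in x, 24 mm up and down from here (carrier z 34 to 82 mm), on a neck 8 x 20 mm. Pinch it from above, closing along y (along the rail); held across x it would pivot in the grip.
- other_carrier: The same carrier with an ORANGE tab, farther out on the assembly rail, towards the post. Leave alone (20 mm at most).
- work_rail: Assembly rail, fixed: steel bar on edge, 8 mm thick, 20 high, on a post at its outer end. Origin: top edge at the free inner end; z up. It runs along the body's +y, 0 to 320 mm; a red end stop at y 0 to 8 stands 18 mm above the top edge. Beyond y 85 two guard strips (x +/-8 to 18 mm, 12 to 16 mm above the edge) let the saddle slide but not lift; the neck runs between them.
- lift_off (a point): Middle of the open part of the assembly rail, on its top edge, at the rail's y = 46 mm. A carrier can be lifted only with its origin at the rail's y 26 (touching the end stop) to 65 mm.
- test_rail: Test rail, fixed: the same bar, other height and yaw. Origin: top edge at the free inner end. It runs along the body's -y, 0 to -320 mm; red end stop 18 mm high at y 0 to -8. Farther out a yellow dock is clamped on it; its place is not measured: find it by feel or sight. A docked carrier's origin is at y -165 to -205 mm. Guard strips in the dock bar setting down from above there.
- set_down (a point): Middle of the open part of the test rail, on its top edge, at the rail's y = -58 mm. A carrier can be set down with its origin at the rail's y -30 to -90 mm. Bring it in endwise over the end stop, rail between its plates, or from high above: from the side the plates would strike the bar.
- buffer (a joint): Dock's black spring buffer, m pressed in by the end of the saddle: 0 free, 0.014 bottomed. About 2 N to start, then 0.7 N per mm. The catch drops at about 0.005 to 0.008 (6 to 8 N); over 0.0125 (11 N) counts as bottomed. With the carrier caught and let go it stays pressed about 0.003 to 0.006.
- catch (a joint): Dock's orange sprung catch, two prongs hinged over the rail, rad: 0 dropped; lifts to about 0.3 as the saddle passes under (a newton or so) and falls back to 0 behind its rear edge, holding the carrier against the buffer.

How it is judged:
By the outcome, as a careful person would: the job done as asked, in the order asked, and still so for the second after the job is handed in, with the robot touching nothing.
It also fails if it takes over 72 s, if anything falls off the work surface, if the arm or the gripper's body presses on something with over 40 N, if the wrist force passes 120 N, or if a joint passes its speed limit or range.

ROBOT

A 6-joint arm with a two-finger parallel gripper is mounted at the origin on the work surface. World frame = base frame: x ahead of the robot, y to its left, z up, the work surface at z = 0. Lengths are in m, angles in rad, forces in N, time in s.
With the tool pointing down it reaches from about 0.275 to 0.775 m from the base axis. Payload 14.6 kg.
Tool frame: the origin (TCP) lies at the very end of the fingers, on their centre line; the grasp point (between the pads) lies 19 mm behind it; x points along the fingers, y is the direction in which the jaws open and shut, and the axes are right-handed (so a half turn about x gives the same grasp; the last joint's range is limited). The gripper opens to 85 mm and grips with 20 to 120 N. Pads are 22 mm wide; open, the fingers measure 114 mm over their backs; the gripper's body (76 mm by 85 mm) begins 54 mm behind the grasp point. The pads swing forward as they close: fully open they stand 13 mm farther back than shut.
Start: joints at [1.043, 0.263, -0.048, 1.259, 0, 1.415], TCP at [0.191, 0.489, 0.202] pointing down, gripper open.
Joint ranges: [-2.65, 2.65], [-0.89, 1.7], [-1.18, 1.37], [-2.13, 2.11], [-1.35, 1.29], [-3.14, 3.14]. Speed limits (rad/s): [1.89, 1.89, 2.57, 2.79, 3.14, 3.14].

INTERFACE

Orientations are given as a unit quaternion [x, y, z, w].
In Python, from rig import sense, capture, camera_model, sign_off gives the robot as it stands. The module is installed in compiled form; this text tells all that it offers.
- The arm moves only by the shell command python3 -m handwheel 'ROWS' [FORCE]. ROWS is JSON, a list that holds one entry, the list of rows, each a list of 7 numbers: the turn, a rotation vector about the tool's x, y, z each as a share of 1.5 rad, from -1 to 1, then the shift along the tool's x, y, z each as a share of 0.5 m, from -1 to 1, then the opening, from -1 (shut) to 1 (fully open). A call has 1 to 10 rows; each row is the pose to reach, as a shift and turn from the pose commanded when the call began, along the tool's axes at that moment; what a row does not reach only later rows make up. A row lasts 1/8 s, in which the tool goes at most 62.5 mm and 10.7 degrees, less where a joint would pass 70% of its speed; a pose out of reach is approached as far as the arm can. A call with a number of a shift or a turn outside -1 to 1 is refused whole. A call with a gripper value outside its range is refused whole. The fingers move at their own pace and stop on an object; FORCE is the grip in N (left out, the last holds). Time passes only in rows, so rows that repeat a pose let the fingers close. It gives the time, the measured TCP pose, the force and the opening at its end, in the units of the state.
- sense(): the state, without advancing time (a new reading comes with each control period).
- capture(name): name is "side" or "top" or "wrist"; returns the picture (480x640x3 uint8, red, green, blue); there is no depth.
- camera_model(name): a dict with "camera_matrix" (3x3 intrinsics, pixels), "R" (3x3) and "t" (3): a world point X has camera coordinates R X + t. Camera axes: x right, y down, z forward; pixel columns grow to the right and rows downward; lengths in m; the calibration is good to about 2 mm. The wrist camera is an equidistant fisheye: a pixel r from the principal point sees the ray r / f radians off the axis. A picture is of the moment at which its call begins: read the wrist's pose just before it. camera_model takes no time and is no camera call; for the wrist camera it gives the pose at the moment of the call.
- sign_off(): hands the job in, once; it reports no verdict.
The state is a dict: "time": time; "q": joint angles; "joint_velocities": joint speeds; "effort": joint torques, N m; "eef_pos": TCP position; "ee_rot": TCP orientation; "wrist_force": force on the tool from outside, world axes, zero at the start; "torque": the same for the moment, N m; "grip_width": finger opening in m.
Only numpy, scipy, OpenCV 4.12 (cv2) and the standard library are available. Lean on these libraries where they do the work, as an engineer would, in place of code of your own. Each camera call takes 0.05 s, during which the arm holds its last target.

## Working session

There is one attempt and no reset: what is moved stays moved. The work goes in short steps, Python scripts to look and compute and a shell command to move; the robot and the scene stay as the last step left them, time stands still between calls to the robot, and variables do not carry over. Pictures are saved under pics/ and viewed, and the job is handed in when it is done.

```bash
mkdir -p pics
python3 - <<'E'
from rig import *
import cv2,numpy as np
print(sense())
for n in("side","top","wrist"):
    m=camera_model(n);print(n,m)
    cv2.imwrite(f"pics/{n}0.png",capture(n)[:,:,::-1])
E
```

```text
{'time': 0.0, 'q': array([ 1.04273117e+00,  2.63484155e-01, -4.89439879e-02,  1.25939007e+00,
       -5.49450741e-06,  1.41552175e+00]), 'joint_velocities': array([ 0.000863  ,  0.0012784 , -0.00253436,  0.00053701,  0.00139963,
       -0.00051594]), 'effort': array([-1.27537819e-04, -6.37622309e+01,  3.84565222e+01,  1.39213205e-02,
       -2.04505764e-04, -2.51290692e-05]), 'eef_pos': array([0.19105096, 0.48867442, 0.20184262]), 'ee_rot': array([ 0.13069842,  0.69497786, -0.13138054,  0.69473941]), 'wrist_force': array([-0.11721743, -0.01824664,  0.73277996]), 'torque': array([-0.02454955, -0.0036008 , -0.00149413]), 'grip_width': 0.08515995464341304}
side {'camera_matrix': array([[433.36355836,   0.        , 319.21146   ],
       [  0.        , 433.36355836, 231.7084992 ],
       [  0.        ,   0.        ,   1.        ]]), 'R': array([[ 0.7796997 , -0.62600233, -0.01376466],
       [-0.49091954, -0.59751018, -0.6340186 ],
       [ 0.3886726 ,  0.50110145, -0.77319529]]), 't': array([-0.39637176,  0.41504616,  0.70922764])}
top {'camera_matrix': array([[518.66355503,   0.        , 322.60064484],
       [  0.        , 518.66355503, 241.34196552],
       [  0.        ,   0.        ,   1.        ]]), 'R': array([[ 0.02809667, -0.99955539,  0.00997959],
       [-0.98287868, -0.02944386, -0.18188611],
       [ 0.18209908, -0.00469833, -0.98326896]]), 't': array([0.00437829, 0.56882396, 1.28242253])}
wrist {'camera_matrix': array([[371.64829954,   0.        , 318.90042445],
       [  0.        , 371.64829954, 240.76024068],
       [  0.        ,   0.        ,   1.        ]]), 'R': array([[ 3.64155859e-01,  9.31337679e-01, -7.98835400e-04],
       [ 8.98243301e-01, -3.50988978e-01,  2.64510319e-01],
       [ 2.46068044e-01, -9.70405308e-02, -9.64382524e-01]]), 't': array([-0.52447304, -0.03327784,  0.37780941])}
```

View pics/side0.png

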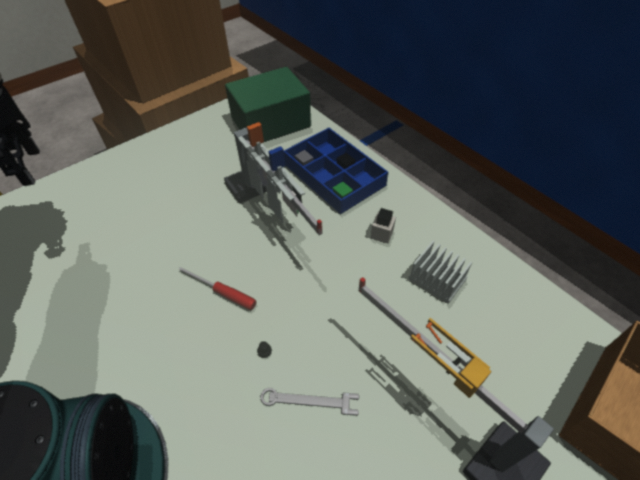

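View pics/top0.png

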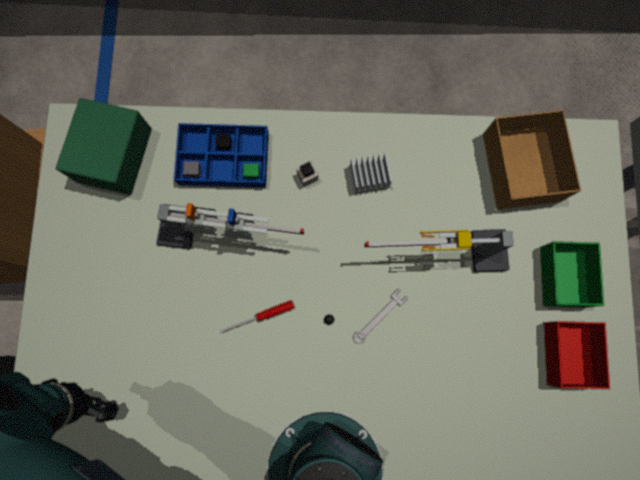

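View pics/wrist0.png

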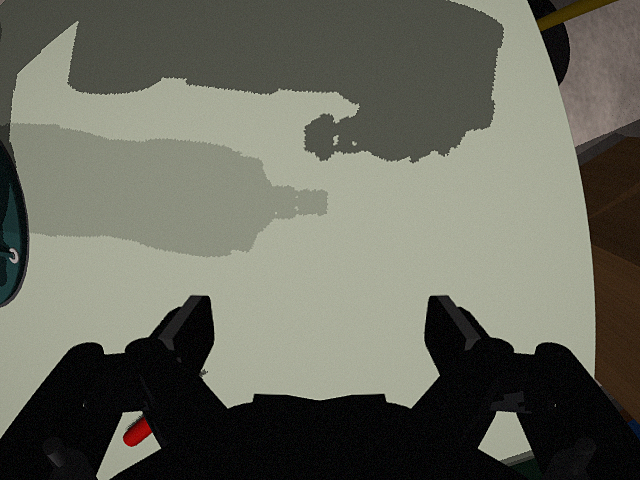

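Run:
```python
import cv2
s=cv2.imread('pics/side0.png');t=cv2.imread('pics/top0.png')
def c(im,x0,y0,w,h,k,n):
    o=cv2.resize(im[y0:y0+h,x0:x0+w],None,fx=k,fy=k,interpolation=cv2.INTER_CUBIC)
    for i in range(0,w,10): cv2.putText(o,str(x0+i),(i*k,8),0,.3,(0,0,255),1);cv2.line(o,(i*k,8),(i*k,14),(0,0,255),1)
    for i in range(0,h,10): cv2.putText(o,str(y0+i),(0,i*k+4),0,.3,(0,0,255),1)
    cv2.imwrite('pics/'+n,o)
c(s,220,110,130,95,6,'s_work.png');c(s,350,270,200,180,4,'s_test.png')
c(t,150,190,160,70,5,'t_work.png');c(t,355,215,160,70,5,'t_test.png')
c(s,300,200,80,100,6,'s_ends.png')
```

```text
(no output)
```

View pics/s_work.png

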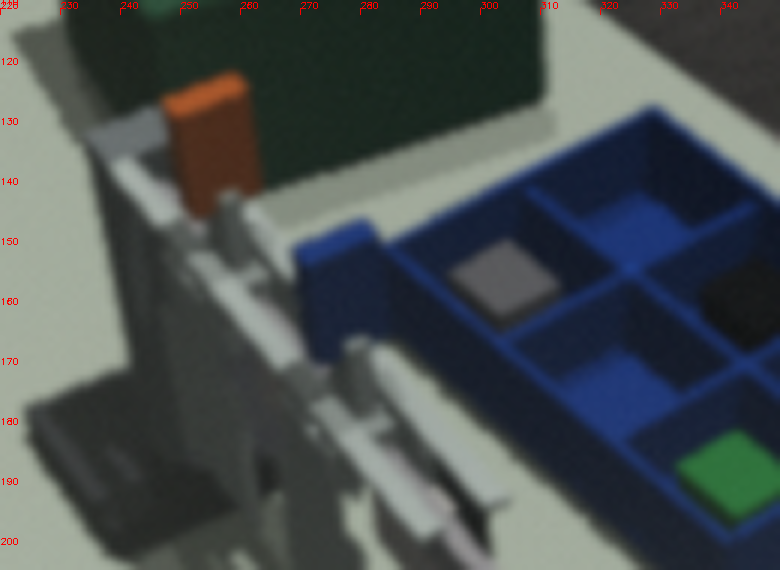

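View pics/s_test.png

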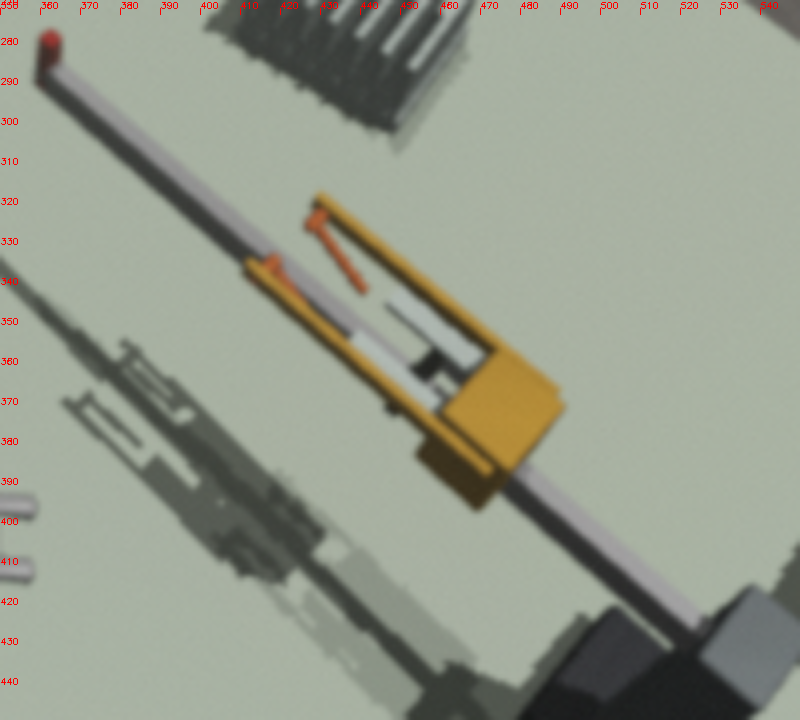

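View pics/t_work.png

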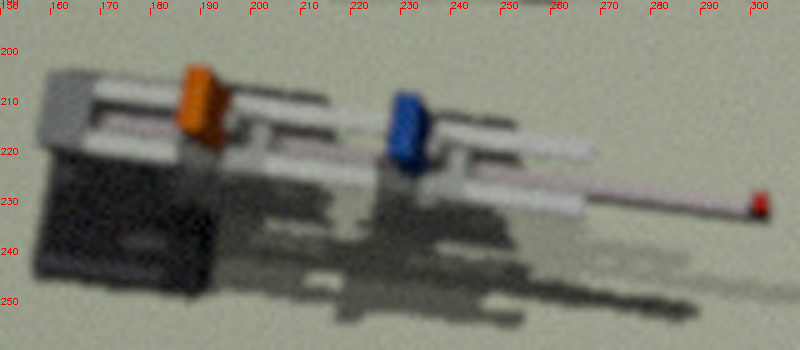

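View pics/t_test.png

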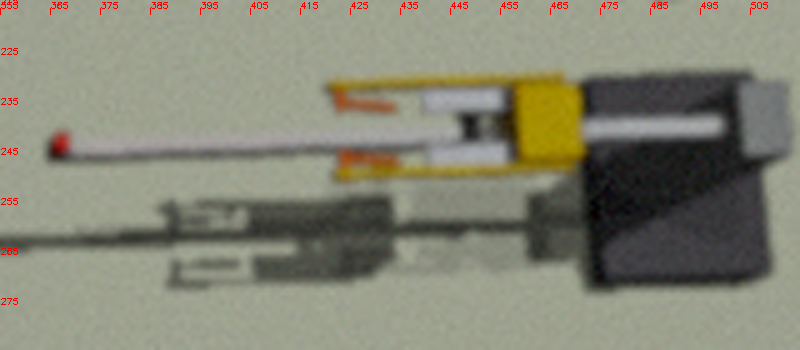

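View pics/s_ends.png

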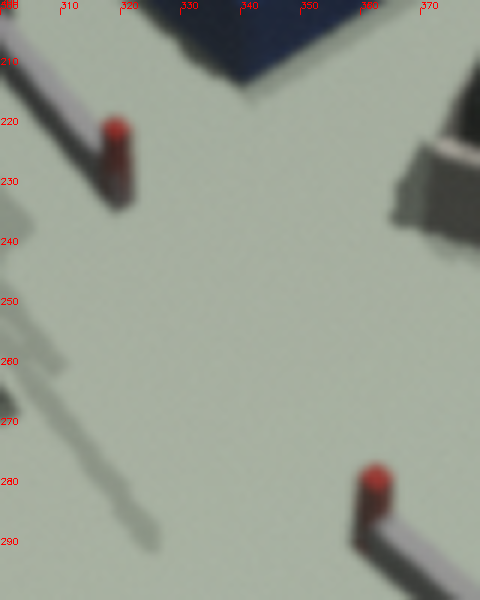

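```bash
cat > h.py <<'E'
from rig import *
import cv2,numpy as np
from scipy.optimize import least_squares
from scipy.spatial.transform import Rotation as R
def proj(n,X,m=None):
    m=m or camera_model(n);c=np.array(m['R'])@X+np.array(m['t']);K=np.array(m['camera_matrix'])
    if n=='wrist':
        r=np.hypot(c[0],c[1]);th=np.arctan2(r,c[2]);return np.array([K[0,2]+K[0,0]*th*c[0]/r,K[1,2]+K[1,1]*th*c[1]/r])
    p=K@c;return p[:2]/p[2]
def rail(p,y,x=0,z=0):
    c,s=np.cos(p[3]),np.sin(p[3]);return np.array([p[0]+c*x-s*y,p[1]+s*x+c*y,p[2]+z])
E
python3 - <<'E'
from h import *
M={n:camera_model(n) for n in('side','top')}
# yaw small: rail +y ~ world +y
def fw(p):
    o=[]
    def a(n,u,y,z,x=0): o.extend(proj(n,rail(p,y,x,z),M[n])-np.array(u))
    a('side',(319.3,221.6),4,18) if 0 else None
    for n,u,y,z in [('side',(319.3,221.6),.004,.018),('side',(319.7,234.5),0,-.02),('side',(297.2,196.5),.085,.016),('side',(276.2,150.7),p[4],.082),
      ('top',(302,230.4),.004,.018),('top',(267.6,225.6),.085,.016),('top',(232.4,216),p[4],.082)]: a(n,u,y,z)
    return o
r=least_squares(fw,[.45,.08,.2,0,.15]);print(r.x,np.round(np.reshape(r.fun,(-1,2)),1))
def ft(p):
    o=[]
    for n,u,y,z in [('side',(362.7,279.7),-.004,.018),('side',(359.7,291.3),0,-.02),('top',(367.2,243),-.004,.018),('side',(525,427.5),p[4],0),('top',(499.4,240.2),p[4],0)]:
        o.extend(proj(n,rail(p,y,0,z),M[n])-np.array(u))
    return o
r=least_squares(ft,[.45,-.08,.2,0,-.3]);print(r.x,np.round(np.reshape(r.fun,(-1,2)),1))
E
```

```text
[ 0.56764704  0.06659998  0.16244751 -0.10345389  0.15787887] [[-0.2 -0.6]
 [ 0.8  0.4]
 [ 0.1 -0.3]
 [ 0.4  0.2]
 [-0.2  0.5]
 [-0.1  0.9]
 [-0.4 -0.1]]
[ 0.54201441 -0.07714325  0.16241368  0.06256138 -0.31915725] [[ 0.3  0.6]
 [ 0.3 -0.7]
 [-0.4  0.7]
 [ 0.4 -0.1]
 [-0.4  0.5]]
```

```bash
cat >> h.py <<'E'
W=np.array([0.56764704,0.06659998,0.16244751,-0.10345389]);T=np.array([0.54201441,-0.07714325,0.16241368,0.06256138])
def tgt(yaw,sgn=1):
    # tool x down, tool y along (±) rail y dir
    x=np.array([0,0,-1.]);y=sgn*np.array([-np.sin(yaw),np.cos(yaw),0]);return np.column_stack([x,y,np.cross(x,y)])
def rows(p,Rt,cp,cR):
    return np.round(np.r_[R.from_matrix(cR.T@Rt).as_rotvec()/1.5,cR.T@(np.array(p)-cp)/.5],4)
def meas():
    s=sense();return s['eef_pos'],R.from_quat(s['ee_rot']).as_matrix(),s
E
python3 - <<'E'
from h import *
p,Rc,s=meas();print(Rc.round(3))
for sg in(1,-1):
  Rt=tgt(W[3],sg); print(sg,rows(rail(W,.158,0,.16),Rt,p,Rc), rows([p[0],p[1],.32],Rc,p,Rc))
E
```

```text
[[-0.     0.364  0.931]
 [-0.001  0.931 -0.364]
 [-1.    -0.001 -0.   ]]
1 [-1.796e-01 -1.000e-04  5.000e-04 -2.409e-01 -2.076e-01  9.247e-01] [ 0.000e+00  0.000e+00  0.000e+00 -2.361e-01 -2.000e-04 -0.000e+00]
-1 [ 1.9148e+00  7.0000e-04  2.0000e-04 -2.4090e-01 -2.0760e-01  9.2470e-01] [ 0.000e+00  0.000e+00  0.000e+00 -2.361e-01 -2.000e-04 -0.000e+00]
```

```bash
python3 -m handwheel '[[[0,0,0,-0.12,0,0,1],[-0.05,0,0,-0.24,-0.05,0.15,1],[-0.1,0,0,-0.24,-0.1,0.3,1],[-0.15,0,0,-0.24,-0.13,0.42,1],[-0.18,0,0,-0.24,-0.16,0.54,1],[-0.18,0,0,-0.24,-0.18,0.66,1],[-0.18,0,0,-0.24,-0.2,0.78,1],[-0.18,0,0,-0.24,-0.2076,0.87,1],[-0.18,0,0,-0.241,-0.2076,0.925,1],[-0.18,0,0,-0.241,-0.2076,0.925,1]]]'
python3 -m handwheel '[[[0,0,0,0,0,0,1],[0,0,0,0,0,0,1]]]'
python3 - <<'E'
from h import *
p,Rc,s=meas();print(s)
import pickle
pickle.dump(camera_model('wrist'),open('w1.pkl','wb'))
cv2.imwrite("pics/w1.png",capture('wrist')[:,:,::-1])
print(rows(rail(W,.158,0,.16),tgt(W[3]),p,Rc))
E
```

```text
time: 1.4
eef_pos: [0.5867, 0.2218, 0.3206]
ee_rot: [0.037, 0.707, -0.038, 0.705]
wrist_force: [0.8, 0.1, 0.7]
grip_width: 0.0854
time: 1.65
eef_pos: [0.5832, 0.2245, 0.3234]
ee_rot: [0.036, 0.706, -0.036, 0.706]
wrist_force: [-0.2, -0.4, 0.5]
grip_width: 0.0853
{'time': 1.65, 'q': array([2.37161857e-01, 4.61662497e-01, 5.88162068e-01, 1.69676439e+00,
       7.66867279e-05, 3.38825347e-01]), 'joint_velocities': array([ 0.0021821 , -0.00412184,  0.00185942, -0.00030094,  0.00029427,
       -0.00088997]), 'effort': array([-9.70702842e-01, -7.94365096e+01,  3.76210392e+01, -6.78731734e-02,
       -1.58065703e-02,  5.11631501e-03]), 'eef_pos': array([0.58318532, 0.22452528, 0.32336184]), 'ee_rot': array([ 0.03600736,  0.70602094, -0.03584862,  0.70636589]), 'wrist_force': array([-0.16534412, -0.43385008,  0.50682368]), 'torque': array([-0.01453921,  0.01160102, -0.03247769]), 'grip_width': 0.08534232091730488}
[ 0.0012  0.0003 -0.0002  0.0018 -0.0014  0.0017]
```

View pics/w1.png

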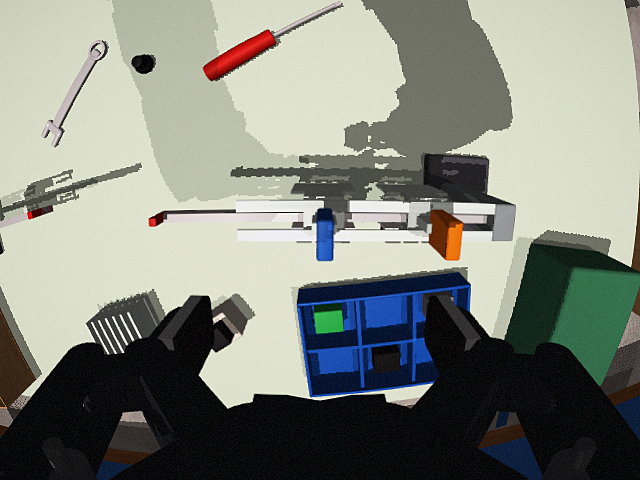

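The wrist view shows the blue tab at about (325,235), the work rail running level to its red stop at (155,220), and the orange tab at (447,233). I'll enlarge it to refine the fit.

Run:
```python
import cv2
from h import *
import pickle
s=cv2.imread('pics/w1.png');x0,y0,w,h,k=140,180,200,90,4
o=cv2.resize(s[y0:y0+h,x0:x0+w],None,fx=k,fy=k,interpolation=cv2.INTER_CUBIC)
for i in range(0,w,10): cv2.putText(o,str(x0+i),(i*k,8),0,.3,(0,0,255),1);cv2.line(o,(i*k,8),(i*k,14),(0,0,255),1)
for i in range(0,h,10): cv2.putText(o,str(y0+i),(0,i*k+4),0,.3,(0,0,255),1)
m=pickle.load(open('w1.pkl','rb'))
for y,x,z in[(.004,0,.018),(.085,.008,.016),(.085,-.008,.016),(.085,.018,.016),(.085,-.018,.016),(.152,.015,.082),(.164,.015,.082),(.152,-.015,.082),(.164,-.015,.082),(0.05,.004,0),(0.05,-.004,0)]:
    q=proj('wrist',rail(W,y,x,z),m);print(y,x,z,q.round(1));cv2.circle(o,(int((q[0]-x0)*k),int((q[1]-y0)*k)),3,(0,255,0),1)
cv2.imwrite('pics/w1c.png',o)
```

```text
0.004 0 0.018 [151.8 222.3]
0.085 0.008 0.016 [235.8 229.7]
0.085 -0.008 0.016 [234.9 212.1]
0.085 0.018 0.016 [236.4 240.6]
0.085 -0.018 0.016 [234.4 200.9]
0.152 0.015 0.082 [309.2 261.3]
0.164 0.015 0.082 [326.1 261.4]
0.152 -0.015 0.082 [308.9 219.9]
0.164 -0.015 0.082 [326.4 219.9]
0.05 0.004 0 [203.5 221.7]
0.05 -0.004 0 [203.  213.4]
```

View pics/w1c.png

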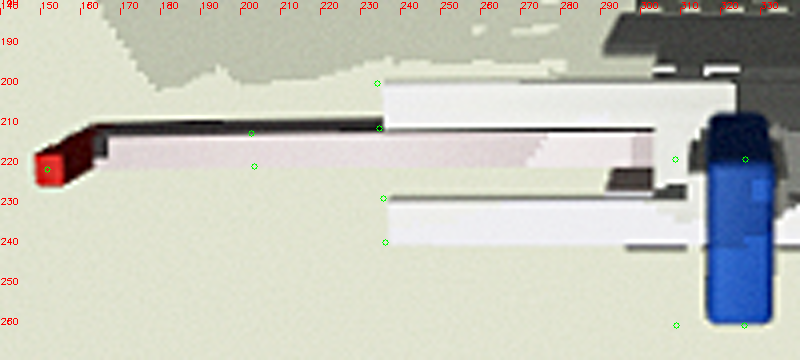

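Run:
```python
from h import *
p,Rc,s=meas();print(rows(rail(W,.163,0,.039),tgt(W[3]),p,Rc),rows(rail(W,.163,0,.16),tgt(W[3]),p,Rc))
```

```text
[ 1.20e-03  4.00e-04 -2.00e-04  2.44e-01  8.50e-03  1.50e-03] [ 0.0012  0.0004 -0.0002  0.002   0.0086  0.0017]
```

```bash
python3 -m handwheel '[[[0.001,0,0,0.02,0.0085,0.0015,1],[0.001,0,0,0.08,0.0085,0.0015,1],[0.001,0,0,0.16,0.0085,0.0015,1],[0.001,0,0,0.22,0.0085,0.0015,1],[0.001,0,0,0.244,0.0085,0.0015,1],[0.001,0,0,0.244,0.0085,0.0015,1]]]' 40
python3 -m handwheel '[[[0,0,0,0,0,0,0],[0,0,0,0,0,0,-0.4],[0,0,0,0,0,0,-1],[0,0,0,0,0,0,-1],[0,0,0,0,0,0,-1],[0,0,0,0,0,0,-1],[0,0,0,0,0,0,-1],[0,0,0,0,0,0,-1]]]' 40
python3 - <<'E'
from h import *
p,Rc,s=meas();print(s['wrist_force'],s['torque'],s['grip_width'],p,rows(rail(W,.163,0,.039),tgt(W[3]),p,Rc))
cv2.imwrite("pics/w2.png",capture('wrist')[:,:,::-1])
cv2.imwrite("pics/s2.png",capture('side')[:,:,::-1])
E
```

```text
time: 2.45
eef_pos: [0.5849, 0.2282, 0.2007]
ee_rot: [0.037, 0.706, -0.037, 0.706]
wrist_force: [0.3, -0.1, -0.3]
grip_width: 0.0851
time: 3.45
eef_pos: [0.5855, 0.2281, 0.2011]
ee_rot: [0.037, 0.706, -0.037, 0.706]
wrist_force: [-0.4, 2.0, 5.5]
grip_width: 0.0113
[-0.38659301  1.99678874  5.484331  ] [0.40473055 0.01575946 0.01180597] 0.011302545407952062 [0.58550126 0.22811427 0.20108834] [-0.0005  0.0004 -0.0003 -0.0007  0.001  -0.0022]
```

View pics/w2.png

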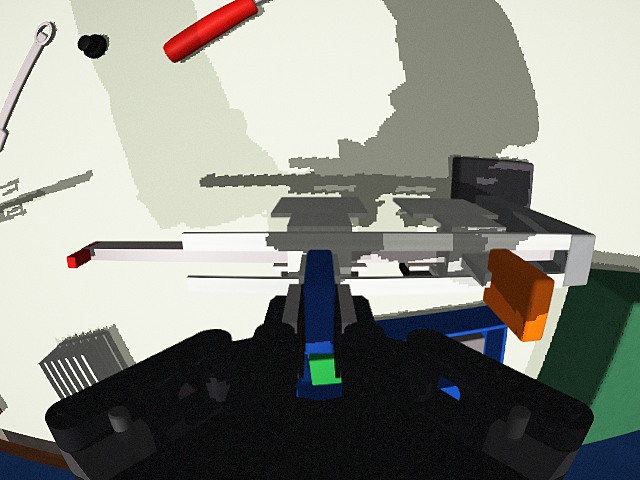

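Gripped: the tab at about (320,300) sits between the pads, and the rail leads left to the stop at (72,260). Next I slide it toward the stop.

```bash
python3 -m handwheel '[[[0,0,0,0,-0.01,0,-1],[0,0,0,0,-0.02,0,-1],[0,0,0,0,-0.03,0,-1],[0,0,0,0,-0.04,0,-1]]]'
python3 - <<'E'
from h import *
p,Rc,s=meas();print(s['wrist_force'],s['torque'],p,rows(rail(W,.046,0,.039),tgt(W[3]),p,Rc))
E
```

```text
time: 4.05
eef_pos: [0.5835, 0.2081, 0.2011]
ee_rot: [0.037, 0.706, -0.037, 0.706]
wrist_force: [0.8, 8.4, 15.3]
grip_width: 0.0106
[ 0.82506939  8.43211074 15.30660616] [ 2.15652001 -0.37520446 -0.01792019] [0.58349208 0.20805778 0.20110759] [-0.0005  0.0005 -0.0004 -0.0008 -0.1927 -0.0021]
```

```bash
python3 -m handwheel '[[[0,0,0,-0.002,0,0,-1],[0,0,0,-0.002,0,0,-1]]]' 
python3 -m handwheel '[[[0,0,0,-0.002,0,0,-1],[0,0,0,-0.002,0,0,-1]]]'
python3 - <<'E'
from h import *
p,Rc,s=meas();print(s['wrist_force'],s['torque'],p,rows(rail(W,.046,0,.039),tgt(W[3]),p,Rc))
cv2.imwrite("pics/w3.png",capture('wrist')[:,:,::-1])
E
```

```text
time: 4.3
eef_pos: [0.5828, 0.2077, 0.2011]
ee_rot: [0.037, 0.707, -0.037, 0.706]
wrist_force: [0.3, -0.6, -3.5]
grip_width: 0.0109
time: 4.55
eef_pos: [0.5832, 0.2081, 0.2026]
ee_rot: [0.037, 0.706, -0.037, 0.706]
wrist_force: [-0.7, -0.1, -3.2]
grip_width: 0.011
[-0.699957   -0.05576991 -3.1578636 ] [-0.02843043  0.08284481 -0.01723792] [0.58318733 0.20805625 0.20260842] [-0.0005 -0.0002  0.0002  0.0024 -0.1926 -0.0015]
```

View pics/w3.png

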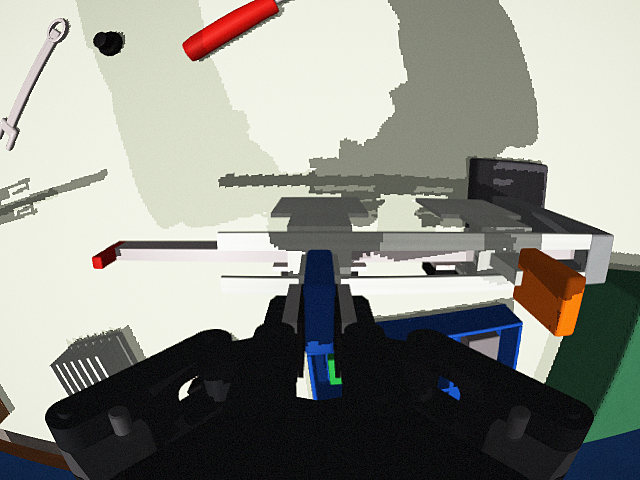

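The wrist view shows the tab still upright between the pads and the carrier still under the strips. The force reading is down to the carrier's weight, so I carry on sliding.

```bash
python3 -m handwheel '[[[0,0,0,0,-0.015,0,-1],[0,0,0,0,-0.03,0,-1],[0,0,0,0,-0.05,0,-1],[0,0,0,0,-0.07,0,-1],[0,0,0,0,-0.09,0,-1],[0,0,0,0,-0.1,0,-1]]]'
python3 - <<'E'
from h import *
p,Rc,s=meas();print(s['wrist_force'],s['torque'],p,rows(rail(W,.046,0,.039),tgt(W[3]),p,Rc))
E
```

```text
time: 5.35
eef_pos: [0.578, 0.1576, 0.2029]
ee_rot: [0.037, 0.706, -0.037, 0.706]
wrist_force: [0.1, 0.7, -2.6]
grip_width: 0.0111
[ 0.0970239   0.66647717 -2.57875321] [-0.07372191 -0.02742026  0.01146695] [0.57799972 0.15756232 0.20287414] [-0.0009  0.0001  0.      0.0029 -0.0911 -0.0017]
```

```bash
python3 -m handwheel '[[[0,0,0,0,-0.015,0,-1],[0,0,0,0,-0.03,0,-1],[0,0,0,0,-0.05,0,-1],[0,0,0,0,-0.07,0,-1],[0,0,0,0,-0.085,0,-1],[0,0,0,0,-0.092,0,-1],[0,0,0,0,-0.092,0,-1]]]'
python3 - <<'E'
from h import *
p,Rc,s=meas();print(s['wrist_force'],s['torque'],p,rows(rail(W,.046,0,.039),tgt(W[3]),p,Rc))
cv2.imwrite("pics/w4.png",capture('wrist')[:,:,::-1])
E
```

```text
time: 6.22
eef_pos: [0.5733, 0.1124, 0.2028]
ee_rot: [0.037, 0.706, -0.037, 0.706]
wrist_force: [0.6, 0.6, -2.8]
grip_width: 0.0108
[ 0.64767974  0.55963342 -2.76967663] [-0.04538861  0.00429324 -0.00800147] [0.57325382 0.11242584 0.2028032 ] [-0.0007  0.     -0.      0.0027 -0.0003 -0.0017]
```

View pics/w4.png

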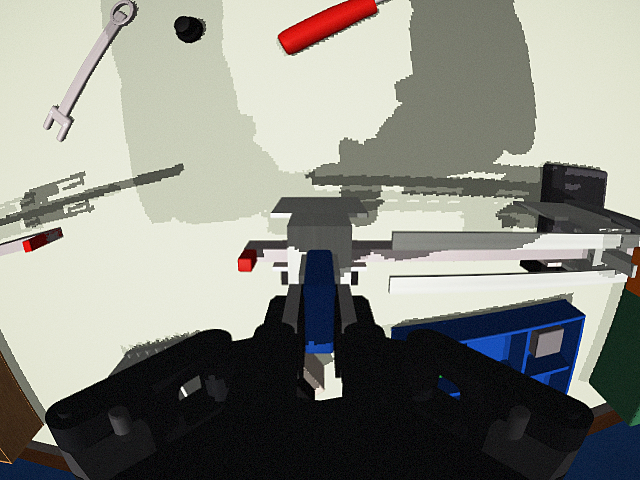

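Roof spans to about column 360 and the strips begin at 390, so the carrier is clear. Lift.

```bash
python3 -m handwheel '[[[0,0,0,-0.015,0,0,-1],[0,0,0,-0.04,0,0,-1],[0,0,0,-0.09,0,0,-1],[0,0,0,-0.16,0,0,-1],[0,0,0,-0.22,0,0,-1],[0,0,0,-0.27,0,0,-1],[0,0,0,-0.28,0,0,-1],[0,0,0,-0.28,0,0,-1]]]'
python3 - <<'E'
from h import *
p,Rc,s=meas();print(s['wrist_force'],s['torque'],p,s['grip_width'],rows(rail(T,-.058,0,.18),tgt(T[3]),p,Rc))
E
```

```text
time: 7.28
eef_pos: [0.5734, 0.1127, 0.3425]
ee_rot: [0.037, 0.706, -0.037, 0.706]
wrist_force: [-0.5, -0.1, -2.8]
grip_width: 0.0109
[-0.48609302 -0.13661377 -2.81752865] [-0.01596531 -0.0148506   0.00281259] [0.5733568  0.11267344 0.34253347] 0.010858965273965905 [-1.112e-01  0.000e+00 -0.000e+00  2.000e-04 -4.985e-01 -3.600e-03]
```

```bash
python3 -m handwheel '[[[0,0,0,0,-0.05,0,-1],[-0.02,0,0,0,-0.12,0,-1],[-0.04,0,0,0,-0.2,0,-1],[-0.06,0,0,0,-0.28,0,-1],[-0.08,0,0,0,-0.36,0,-1],[-0.1,0,0,0,-0.43,-0.002,-1],[-0.111,0,0,0,-0.48,-0.0036,-1],[-0.111,0,0,0,-0.4985,-0.0036,-1],[-0.111,0,0,0,-0.4985,-0.0036,-1],[-0.111,0,0,0,-0.4985,-0.0036,-1]]]'
python3 - <<'E'
from h import *
import pickle
p,Rc,s=meas();print(s['wrist_force'],s['torque'],p,s['grip_width'],rows(rail(T,-.058,0,.18),tgt(T[3]),p,Rc))
m=camera_model('wrist');pickle.dump(m,open('w5.pkl','wb'))
im=capture('wrist')[:,:,::-1].copy()
cv2.imwrite("pics/w5.png",im)
for y,x,z in[(-.004,0,.018),(-.03,.004,0),(-.03,-.004,0),(-.1,.004,0),(-.1,-.004,0),(-.32,.004,0),(-.32,-.004,0)]:
    q=proj('wrist',rail(T,y,x,z),m);print(y,x,z,q.round(1));cv2.circle(im,(int(q[0]),int(q[1])),2,(0,255,0),1)
cv2.imwrite('pics/w5a.png',im)
E
```

```text
time: 8.52
eef_pos: [0.5456, -0.1343, 0.3426]
ee_rot: [-0.022, 0.707, 0.022, 0.707]
wrist_force: [0.4, 0.2, -3.0]
grip_width: 0.0109
[ 0.36348398  0.20642242 -3.01680326] [ 0.04211212 -0.05312444 -0.01744591] [ 0.54556915 -0.13425465  0.34262297] 0.010925428365672589 [ 0.0001 -0.0001 -0.0002  0.0004 -0.0016  0.    ]
-0.004 0 0.018 [376.3 216.1]
-0.03 0.004 0 [346.7 216.3]
-0.03 -0.004 0 [346.9 208.2]
-0.1 0.004 0 [274.4 216.4]
-0.1 -0.004 0 [274.1 208.3]
-0.32 0.004 0 [ 83.3 219.6]
-0.32 -0.004 0 [ 82.5 212.6]
```

View pics/w5a.png

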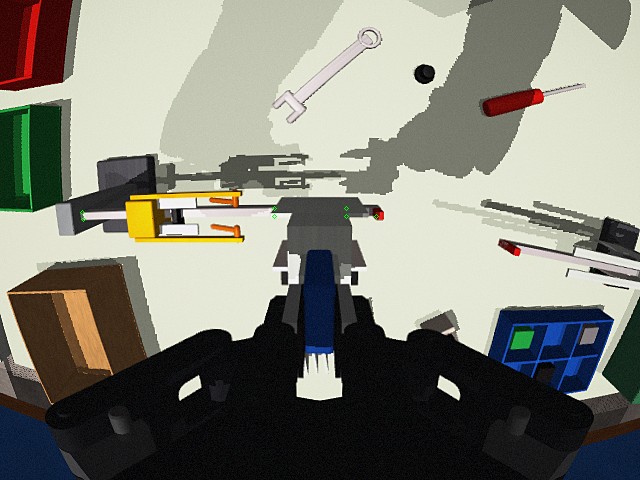

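Run:
```python
import cv2
s=cv2.imread('pics/w5a.png')
def c(x0,y0,w,h,k):
    o=cv2.resize(s[y0:y0+h,x0:x0+w],None,fx=k,fy=k,interpolation=cv2.INTER_CUBIC)
    for i in range(0,w,10): cv2.putText(o,str(x0+i),(i*k,8),0,.3,(0,0,255),1);cv2.line(o,(i*k,8),(i*k,14),(0,0,255),1)
    for i in range(0,h,10): cv2.putText(o,str(y0+i),(0,i*k+4),0,.3,(0,0,255),1)
    return o
import numpy as np
cv2.imwrite('pics/w5c.png',np.vstack([c(70,185,195,60,4),c(255,185,195,60,4)]))
```

```text
(no output)
```

View pics/w5c.png

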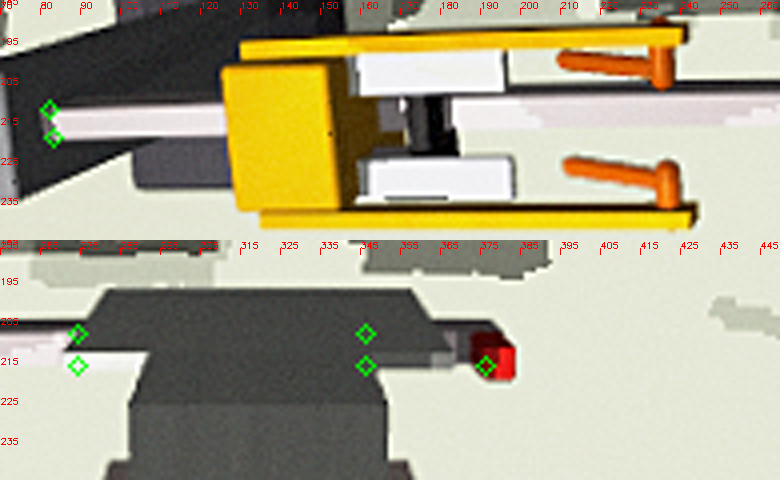

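Test rail agrees with the fit sideways within about 0.5 mm: its edges are at v≈208–217 near u=260 and the red stop is at (379,216). The stop is about 2.5 mm off lengthwise, which does not matter here. Lowering now.

```bash
python3 -m handwheel '[[[0,0,0,0.02,0,0,-1],[0,0,0,0.06,0,0,-1],[0,0,0,0.11,0,0,-1],[0,0,0,0.16,0,0,-1],[0,0,0,0.19,0,0,-1],[0,0,0,0.21,0,0,-1],[0,0,0,0.225,0,0,-1],[0,0,0,0.24,0,0,-1],[0,0,0,0.24,0,0,-1]]]'
python3 - <<'E'
from h import *
p,Rc,s=meas();print(s['wrist_force'],s['torque'],p,s['grip_width'],rows(rail(T,-.058,0,.039),tgt(T[3]),p,Rc))
cv2.imwrite("pics/w6.png",capture('wrist')[:,:,::-1])
cv2.imwrite("pics/s6.png",capture('side')[:,:,::-1])
E
```

```text
time: 9.7
eef_pos: [0.5454, -0.135, 0.2224]
ee_rot: [-0.022, 0.707, 0.022, 0.707]
wrist_force: [-0.2, 0.3, -2.2]
grip_width: 0.0111
[-0.16086515  0.31728678 -2.22425845] [-0.04251115 -0.06071272 -0.05170484] [ 0.54537961 -0.13504851  0.22243504] 0.011120123030109652 [-0.0002 -0.0003 -0.0001  0.042  -0.      0.0005]
```

View pics/w6.png

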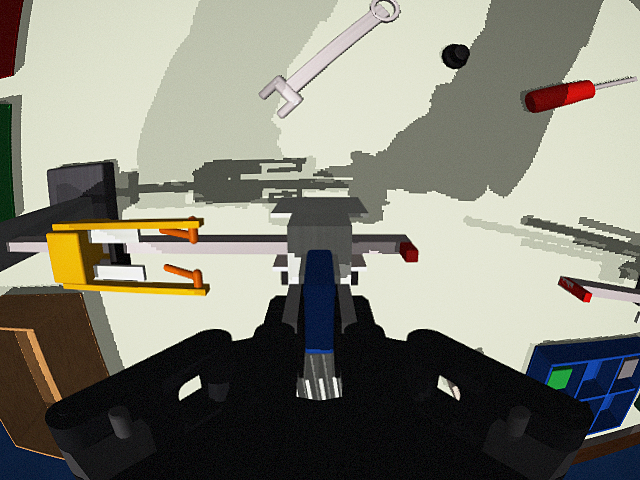

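View pics/s6.png

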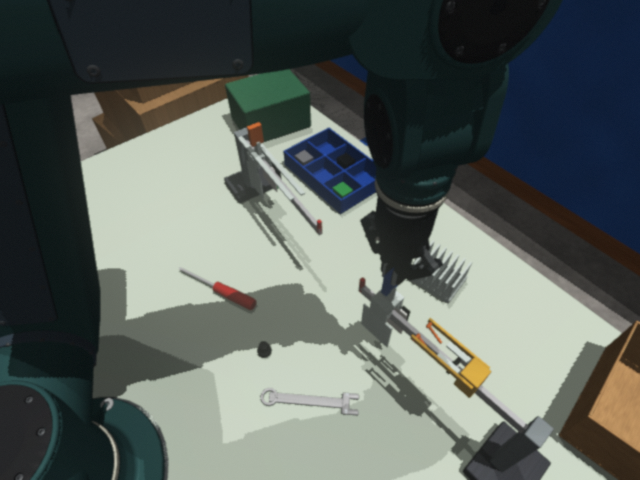

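The carrier is over the rail with the plates astride it, stop at (408,252). Lowering by feel.

```bash
python3 -m handwheel '[[[0,0,0,0.01,0,0,-1],[0,0,0,0.02,0,0,-1],[0,0,0,0.028,0,0,-1],[0,0,0,0.028,0,0,-1],[0,0,0,0.028,0,0,-1]]]' 
python3 -m handwheel '[[[0,0,0,0.004,0,0,-1],[0,0,0,0.004,0,0,-1]]]' 
python3 -m handwheel '[[[0,0,0,0.003,0,0,-1],[0,0,0,0.003,0,0,-1]]]' 
python3 -m handwheel '[[[0,0,0,0.002,0,0,-1],[0,0,0,0.002,0,0,-1]]]'
```

```text
time: 10.42
eef_pos: [0.5455, -0.1351, 0.2089]
ee_rot: [-0.022, 0.707, 0.022, 0.707]
wrist_force: [0.4, 0.6, -2.8]
grip_width: 0.011
time: 10.68
eef_pos: [0.5455, -0.1351, 0.2067]
ee_rot: [-0.022, 0.707, 0.022, 0.707]
wrist_force: [-0.1, -0.0, -2.9]
grip_width: 0.0114
time: 10.92
eef_pos: [0.5457, -0.1352, 0.2055]
ee_rot: [-0.022, 0.707, 0.022, 0.707]
wrist_force: [0.4, -0.1, -0.3]
grip_width: 0.0109
time: 11.18
eef_pos: [0.546, -0.1352, 0.2055]
ee_rot: [-0.022, 0.706, 0.022, 0.707]
wrist_force: [-1.5, 1.2, 12.2]
grip_width: 0.0112
```

```bash
python3 -m handwheel '[[[0,0,0,-0.003,0,0,-1],[0,0,0,-0.003,0,0,-1],[0,0,0,-0.003,0,0,-1]]]'
python3 - <<'E'
from h import *
import pickle
p,Rc,s=meas();print(s['wrist_force'],s['torque'],p)
m=pickle.load(open('w5.pkl','rb'))
T[2]+=.004
for z in(0,.004,.008,.016):
  print(z,[(y,proj('wrist',rail(T,y,0,z),m).round(1)[0]) for y in(-.01,-.14,-.18,-.19,-.2,-.21,-.22)])
d=rail(T,-1)-rail(T,0);v=p-rail(T,0);print('s along -y',v@d, 'lat',np.cross(d,v)[2])
print('slide 50mm rows',rows(rail(T,-.108,0,p[2]-T[2]),tgt(T[3]),p,Rc),rows(rail(T,-.158,0,p[2]-T[2]),tgt(T[3]),p,Rc))
E
```

```text
time: 11.55
eef_pos: [0.5454, -0.1351, 0.2055]
ee_rot: [-0.022, 0.707, 0.022, 0.707]
wrist_force: [-0.0, -0.2, -2.9]
grip_width: 0.011
[-0.03088979 -0.18436244 -2.87557645] [-0.02298996  0.07334894  0.02492045] [ 0.54542799 -0.13509635  0.2055438 ]
0 [(-0.01, np.float64(367.9)), (-0.14, np.float64(233.0)), (-0.18, np.float64(194.3)), (-0.19, np.float64(185.0)), (-0.2, np.float64(175.8)), (-0.21, np.float64(166.9)), (-0.22, np.float64(158.1))]
0.004 [(-0.01, np.float64(368.5)), (-0.14, np.float64(232.1)), (-0.18, np.float64(193.0)), (-0.19, np.float64(183.6)), (-0.2, np.float64(174.4)), (-0.21, np.float64(165.4)), (-0.22, np.float64(156.6))]
0.008 [(-0.01, np.float64(369.0)), (-0.14, np.float64(231.2)), (-0.18, np.float64(191.7)), (-0.19, np.float64(182.2)), (-0.2, np.float64(172.9)), (-0.21, np.float64(163.8)), (-0.22, np.float64(154.9))]
0.016 [(-0.01, np.float64(370.2)), (-0.14, np.float64(229.2)), (-0.18, np.float64(189.0)), (-0.19, np.float64(179.3)), (-0.2, np.float64(169.9)), (-0.21, np.float64(160.7)), (-0.22, np.float64(151.7))]
s along -y 0.05805314495937226 lat -0.00021636417016974345
slide 50mm rows [-0.0002 -0.0003 -0.0001 -0.     -0.0999  0.0005] [-2.000e-04 -3.000e-04 -1.000e-04 -0.000e+00 -1.999e-01  5.000e-04]
```

```bash
python3 -m handwheel '[[[0,0,0,0,-0.02,0,-1],[0,0,0,0,-0.04,0,-1],[0,0,0,0,-0.06,0,-1],[0,0,0,0,-0.08,0,-1],[0,0,0,0,-0.09,0,-1],[0,0,0,0,-0.1,0,-1],[0,0,0,0,-0.1,0,-1]]]'
python3 - <<'E'
from h import *
p,Rc,s=meas();print(s['wrist_force'],s['torque'],p,rows(rail(T,-.108,0,p[2]-T[2]),tgt(T[3]),p,Rc))
cv2.imwrite("pics/w7.png",capture('wrist')[:,:,::-1])
E
```

```text
time: 12.42
eef_pos: [0.5486, -0.1852, 0.2057]
ee_rot: [-0.022, 0.707, 0.022, 0.707]
wrist_force: [-0.7, 0.2, -3.6]
grip_width: 0.0109
[-0.66991661  0.17854055 -3.61554218] [ 0.06667117 -0.02964612  0.00153872] [ 0.5486314  -0.18522027  0.20573571] [-0.0004 -0.     -0.      0.      0.0006  0.0003]
```

View pics/w7.png

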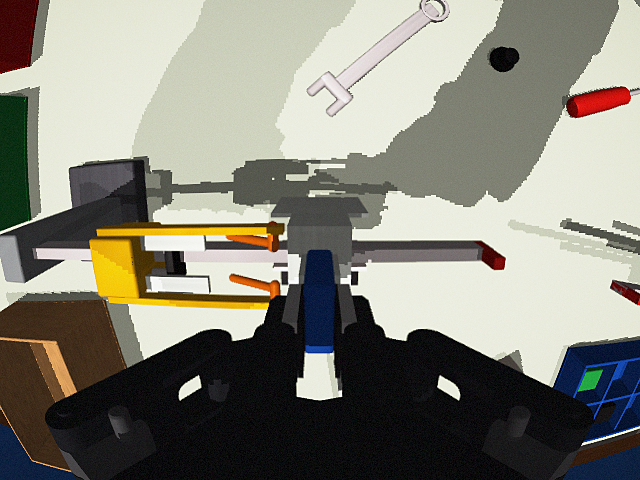

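Dock is just ahead, with hinges at (275,240)/(275,290), prong tips near u=230 and the black buffer at (177,260). All of it is centred on the rail. Advancing gently.

```bash
python3 -m handwheel '[[[0,0,0,0,-0.01,0,-1],[0,0,0,0,-0.02,0,-1],[0,0,0,0,-0.03,0,-1],[0,0,0,0,-0.04,0,-1],[0,0,0,0,-0.04,0,-1]]]' 
python3 -m handwheel '[[[0,0,0,0,-0.01,0,-1],[0,0,0,0,-0.02,0,-1],[0,0,0,0,-0.03,0,-1],[0,0,0,0,-0.03,0,-1]]]'
python3 - <<'E'
from h import *
p,Rc,s=meas();print(s['wrist_force'],s['torque'],p,rows(rail(T,-.143,0,p[2]-T[2]),tgt(T[3]),p,Rc))
cv2.imwrite("pics/w8.png",capture('wrist')[:,:,::-1])
E
```

```text
time: 13.1
eef_pos: [0.5498, -0.2053, 0.2056]
ee_rot: [-0.022, 0.707, 0.022, 0.707]
wrist_force: [-0.4, 0.1, -3.4]
grip_width: 0.0109
time: 13.6
eef_pos: [0.5508, -0.2205, 0.2057]
ee_rot: [-0.022, 0.707, 0.022, 0.707]
wrist_force: [0.3, 0.1, -3.5]
grip_width: 0.0111
[ 0.3046282   0.13475884 -3.5147606 ] [ 0.04535201  0.01371109 -0.0046814 ] [ 0.55082945 -0.22047234  0.20573688] [-0.0006  0.      0.0002 -0.      0.0012  0.0003]
```

View pics/w8.png

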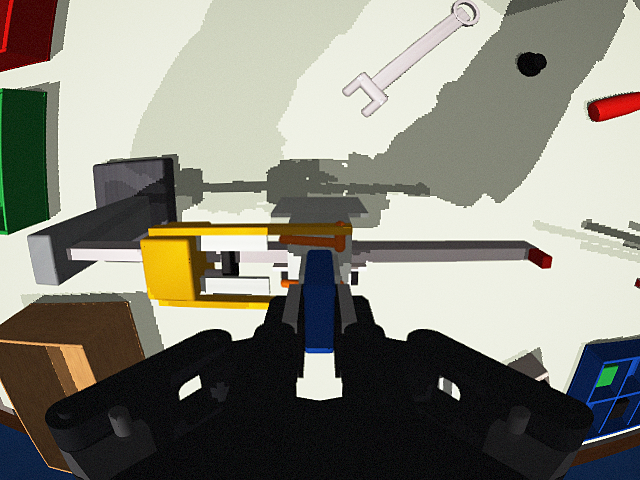

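Prongs now ride on the saddle, tip at about (283,240); the buffer at (232,262) is still ahead.

```bash
python3 -m handwheel '[[[0,0,0,0,-0.01,0,-1],[0,0,0,0,-0.02,0,-1],[0,0,0,0,-0.03,0,-1],[0,0,0,0,-0.03,0,-1]]]' 
python3 -m handwheel '[[[0,0,0,0,-0.005,0,-1],[0,0,0,0,-0.01,0,-1],[0,0,0,0,-0.01,0,-1]]]'
python3 - <<'E'
from h import *
p,Rc,s=meas();print(s['wrist_force'],s['torque'],p,rows(rail(T,-.163,0,p[2]-T[2]),tgt(T[3]),p,Rc))
cv2.imwrite("pics/w9.png",capture('wrist')[:,:,::-1])
E
```

```text
time: 14.15
eef_pos: [0.5517, -0.2354, 0.2057]
ee_rot: [-0.022, 0.707, 0.022, 0.707]
wrist_force: [0.8, -0.1, -4.8]
grip_width: 0.011
time: 14.52
eef_pos: [0.5521, -0.2401, 0.2058]
ee_rot: [-0.022, 0.707, 0.022, 0.707]
wrist_force: [-0.4, 0.2, -4.6]
grip_width: 0.0113
[-0.44320445  0.16466039 -4.56185895] [-0.06677023 -0.01360624 -0.04439414] [ 0.55205718 -0.24010974  0.20576979] [-0.0003  0.      0.0001 -0.      0.0006  0.0003]
```

View pics/w9.png

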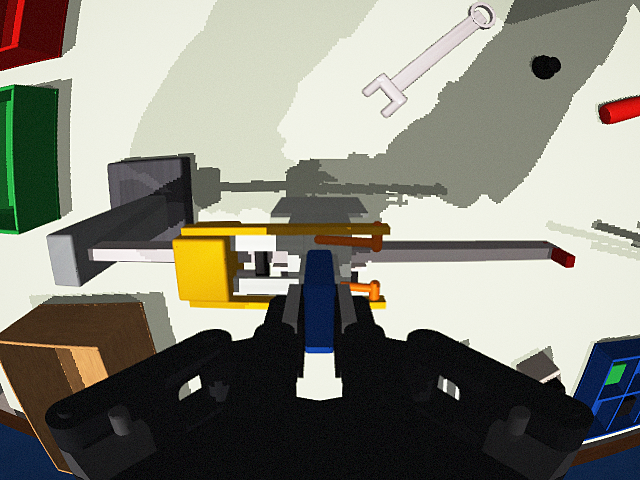

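Gap to the buffer is about 17 px (u 270 against saddle edge 287), roughly 10 mm. Smaller steps.

```bash
python3 -m handwheel '[[[0,0,0,0,-0.004,0,-1],[0,0,0,0,-0.008,0,-1],[0,0,0,0,-0.008,0,-1]]]' 
python3 -m handwheel '[[[0,0,0,0,-0.004,0,-1],[0,0,0,0,-0.004,0,-1]]]' 
python3 -m handwheel '[[[0,0,0,0,-0.004,0,-1],[0,0,0,0,-0.004,0,-1]]]' 
python3 -c "
from h import *
cv2.imwrite('pics/w10.png',cv2.resize(capture('wrist')[190:340,200:420,::-1],None,fx=3.5,fy=3.5))"
```

```text
time: 14.95
eef_pos: [0.5523, -0.2441, 0.2058]
ee_rot: [-0.022, 0.707, 0.022, 0.707]
wrist_force: [0.6, -0.8, -3.7]
grip_width: 0.0111
time: 15.2
eef_pos: [0.5524, -0.246, 0.2058]
ee_rot: [-0.022, 0.707, 0.022, 0.707]
wrist_force: [-0.1, 0.2, -4.1]
grip_width: 0.0111
time: 15.45
eef_pos: [0.5526, -0.248, 0.2058]
ee_rot: [-0.022, 0.707, 0.022, 0.707]
wrist_force: [-1.2, -0.8, -4.4]
grip_width: 0.011
```

View pics/w10.png

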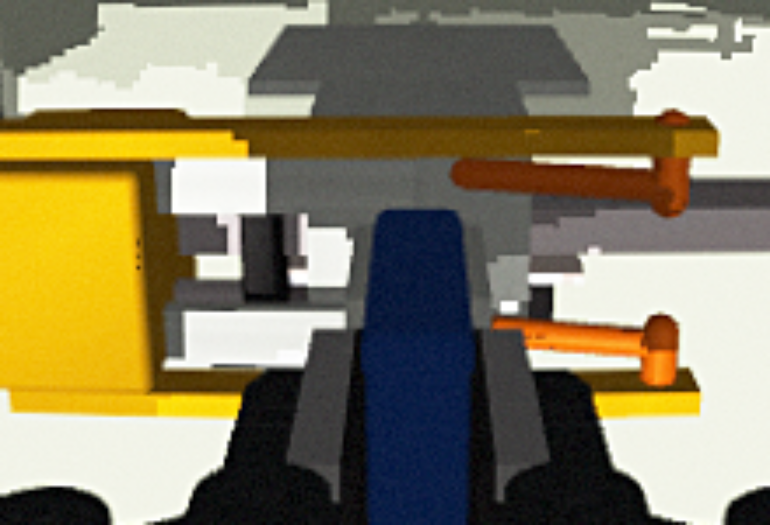

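```bash
for i in 1 2 3 ; do python3 -m handwheel '[[[0,0,0,0,-0.004,0,-1],[0,0,0,0,-0.004,0,-1]]]' | grep -E "pos|force"; done
python3 -c "
from h import *
cv2.imwrite('pics/w11.png',cv2.resize(capture('wrist')[190:340,200:420,::-1],None,fx=3.5,fy=3.5))"
```

```text
eef_pos: [0.5527, -0.2501, 0.2058]
wrist_force: [-0.0, 0.5, -4.6]
eef_pos: [0.5528, -0.2521, 0.2058]
wrist_force: [0.1, 0.7, -4.4]
eef_pos: [0.5529, -0.2537, 0.2057]
wrist_force: [-0.4, 2.2, -2.7]
```

View pics/w11.png

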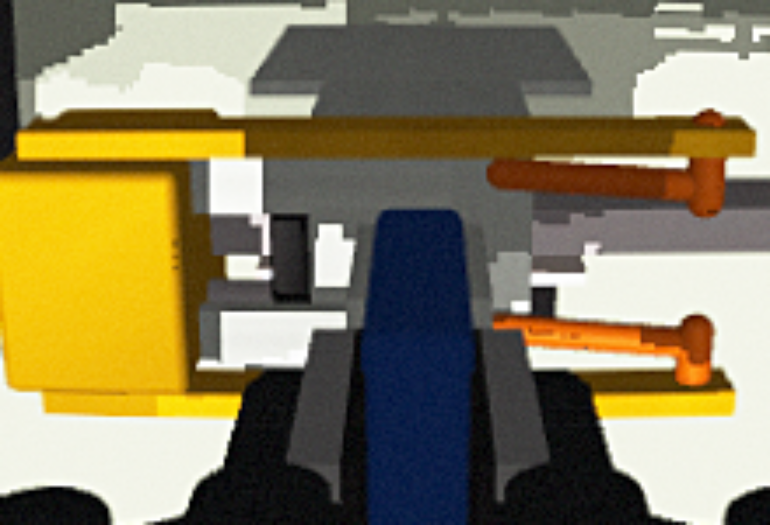

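Buffer just touched (2.2 N). The prong tip at crop x 490 against the saddle's rear edge at 530 leaves about 7 mm. 1 mm steps now.

```bash
for i in 1 2 3 4 ; do python3 -m handwheel '[[[0,0,0,0,-0.002,0,-1],[0,0,0,0,-0.002,0,-1]]]' | grep -E "pos|force"; done
python3 -c "
from h import *
print(sense()['wrist_force'],sense()['torque'])
cv2.imwrite('pics/w12.png',cv2.resize(capture('wrist')[190:340,200:420,::-1],None,fx=3.5,fy=3.5))"
```

```text
eef_pos: [0.553, -0.2548, 0.2058]
wrist_force: [0.2, 3.2, -3.8]
eef_pos: [0.553, -0.2558, 0.2058]
wrist_force: [-0.5, 3.0, -3.3]
eef_pos: [0.5531, -0.2568, 0.2058]
wrist_force: [0.6, 4.8, -2.9]
eef_pos: [0.5531, -0.2578, 0.2058]
wrist_force: [-1.0, 5.6, -2.7]
[-1.03421215  5.5513562  -2.65265221] [1.32982157 0.05989349 0.03896151]
```

View pics/w12.png

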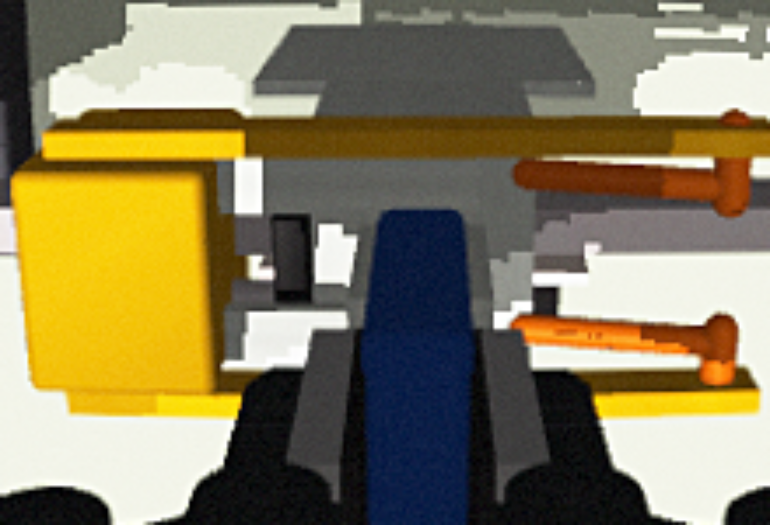

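Tip 515 against edge 532, about 3 mm to go; buffer load is 5.6 N.

```bash
for i in 1 2 ; do python3 -m handwheel '[[[0,0,0,0,-0.002,0,-1],[0,0,0,0,-0.002,0,-1]]]' | grep -E "pos|force"; done
python3 -c "
from h import *
cv2.imwrite('pics/w13.png',cv2.resize(capture('wrist')[190:340,200:420,::-1],None,fx=3.5,fy=3.5))"
```

```text
eef_pos: [0.5532, -0.2587, 0.2058]
wrist_force: [-0.8, 5.7, -2.0]
eef_pos: [0.5533, -0.2596, 0.2058]
wrist_force: [-0.3, 5.9, -2.6]
```

View pics/w13.png

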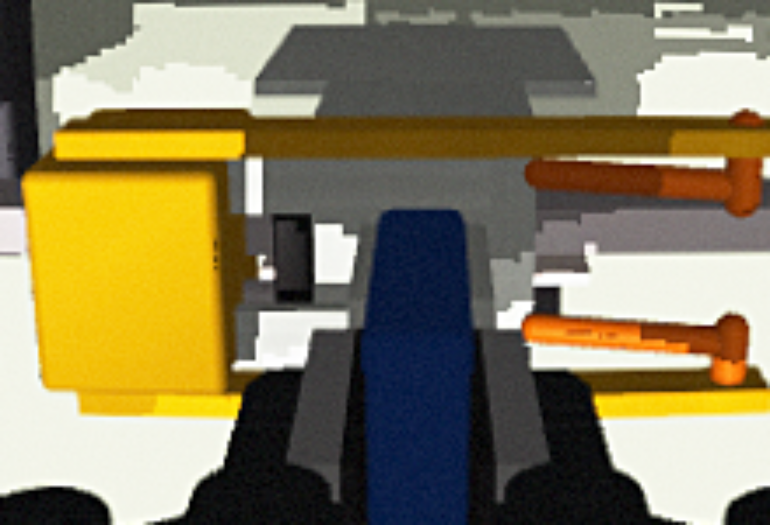

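```bash
for i in 1 2 3; do python3 -m handwheel '[[[0,0,0,0,-0.001,0,-1],[0,0,0,0,-0.001,0,-1]]]' | grep -E "pos|force"; done
python3 -c "
from h import *
cv2.imwrite('pics/w14.png',cv2.resize(capture('wrist')[190:340,200:420,::-1],None,fx=3.5,fy=3.5))
cv2.imwrite('pics/s14.png',cv2.resize(capture('side')[270:400,330:510,::-1],None,fx=4,fy=4))"
```

```text
eef_pos: [0.5533, -0.2601, 0.2058]
wrist_force: [-0.6, 5.7, -2.3]
eef_pos: [0.5533, -0.2606, 0.2058]
wrist_force: [0.5, 6.0, -1.1]
eef_pos: [0.5533, -0.2609, 0.2058]
wrist_force: [-1.0, 7.3, -1.6]
```

View pics/w14.png

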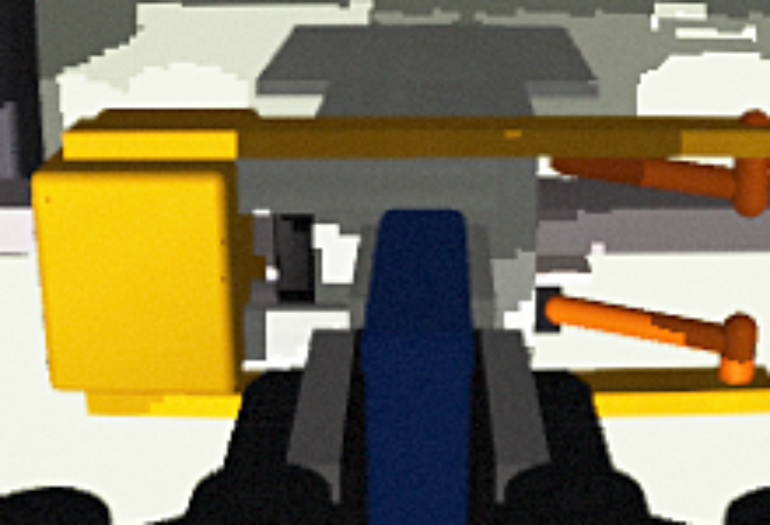

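View pics/s14.png

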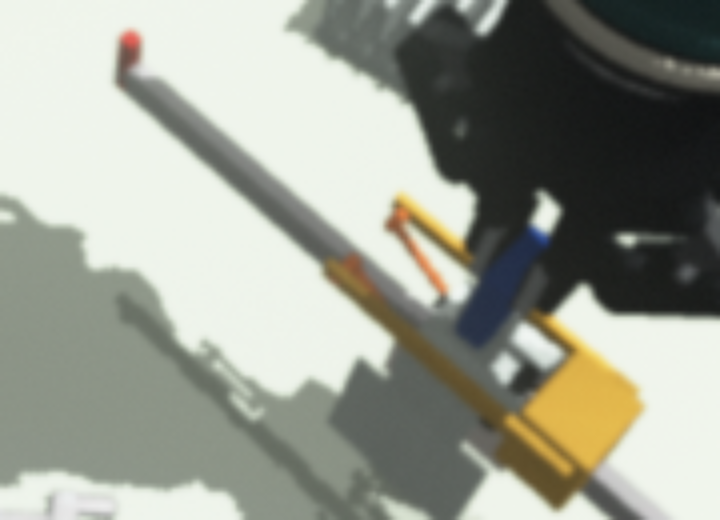

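Catch dropped: both prongs have swung down behind the saddle's rear edge, tips at about crop (555,305) and (555,165), clear of the edge at 535. Ease back so the catch takes the load.

```bash
for i in 1 2 3; do python3 -m handwheel '[[[0,0,0,0,0.001,0,-1],[0,0,0,0.0003,0.001,0,-1],[0,0,0,0.0003,0.001,0,-1]]]' | grep -E "pos|force"; done
```

```text
eef_pos: [0.5533, -0.2604, 0.2058]
wrist_force: [-0.4, 7.3, 0.3]
eef_pos: [0.5533, -0.26, 0.2057]
wrist_force: [-0.2, 6.5, 0.8]
eef_pos: [0.5534, -0.2596, 0.2057]
wrist_force: [-1.3, 6.2, 1.5]
```

```bash
for i in 1 2 3 4; do python3 -m handwheel '[[[0,0,0,0,0.001,0,-1],[0,0,0,0,0.001,0,-1]]]' | grep -E "pos|force"; done
```

```text
eef_pos: [0.5533, -0.2593, 0.2057]
wrist_force: [-0.4, 5.1, 1.0]
eef_pos: [0.5533, -0.2589, 0.2056]
wrist_force: [-1.4, 4.2, 2.0]
eef_pos: [0.5533, -0.2586, 0.2056]
wrist_force: [0.1, 3.2, 2.8]
eef_pos: [0.5533, -0.2582, 0.2055]
wrist_force: [0.3, 1.4, 2.4]
```

```bash
python3 -m handwheel '[[[0,0,0,-0.0005,0.0008,0,-1],[0,0,0,-0.0005,0.0008,0,-1]]]' | grep -E "pos|force"
python3 -c "
from h import *
cv2.imwrite('pics/w15.png',cv2.resize(capture('wrist')[190:340,200:420,::-1],None,fx=3.5,fy=3.5))"
```

```text
eef_pos: [0.5532, -0.2575, 0.2056]
wrist_force: [-0.3, 1.3, 2.8]
```

View pics/w15.png

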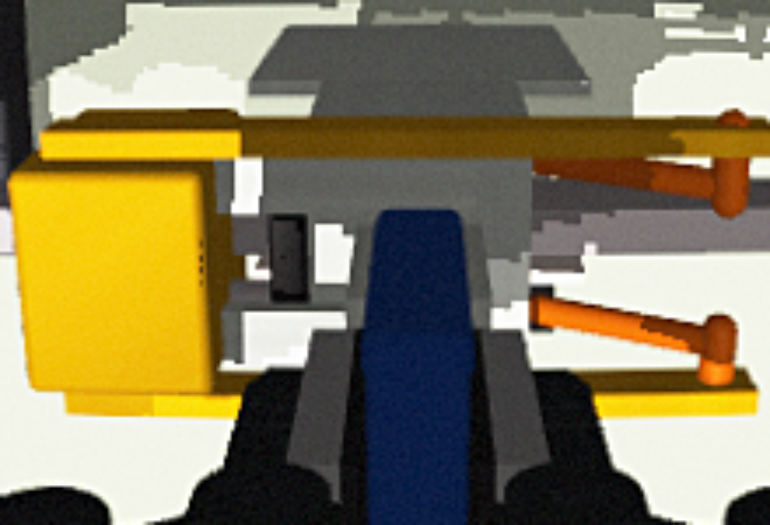

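Catch is holding: prong tips butt the rear edge at x≈530 and the wrist force has fallen to about 1 N. Now open a little and rise.

```bash
python3 -m handwheel '[[[0,0,0,0,0,0,-0.6],[0,0,0,0,0,0,-0.4],[0,0,0,0,0,0,-0.4],[0,0,0,0,0,0,-0.4]]]'
python3 -c "
from h import *
cv2.imwrite('pics/w16.png',cv2.resize(capture('wrist')[190:340,200:420,::-1],None,fx=3.5,fy=3.5))"
```

```text
time: 21.68
eef_pos: [0.5531, -0.2575, 0.2056]
ee_rot: [-0.022, 0.707, 0.022, 0.707]
wrist_force: [1.3, 0.4, 0.3]
grip_width: 0.0254
```

View pics/w16.png

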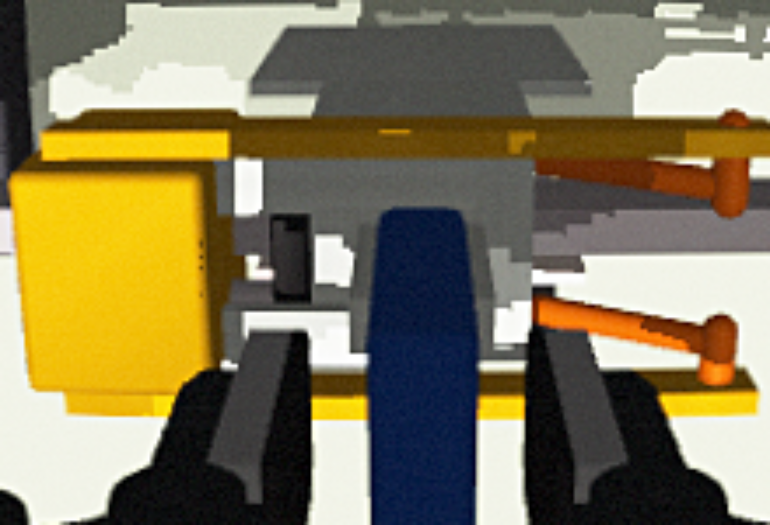

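Fingers stand clear on both sides of the tab, and the carrier stays put behind the catch. Rising straight up.

```bash
python3 -m handwheel '[[[0,0,0,-0.02,0,0,-0.4],[0,0,0,-0.06,0,0,-0.4],[0,0,0,-0.12,0,0,-0.4],[0,0,0,-0.2,0,0,-0.4],[0,0,0,-0.28,0,0,-0.4],[0,0,0,-0.3,0,0,-0.4],[0,0,0,-0.3,0,0,-0.4]]]'
python3 -c "
from h import *
cv2.imwrite('pics/w17.png',capture('wrist')[:,:,::-1])
cv2.imwrite('pics/s17.png',cv2.resize(capture('side')[100:480,210:560,::-1],None,fx=1.55,fy=1.55))
print(sense()['time'],sense()['wrist_force'])"
```

```text
time: 22.6
eef_pos: [0.5534, -0.2577, 0.3566]
ee_rot: [-0.022, 0.706, 0.022, 0.707]
wrist_force: [-0.7, 0.4, 0.1]
grip_width: 0.0256
22.7 [-0.28699329  0.17764168 -0.0620846 ]
```

View pics/w17.png

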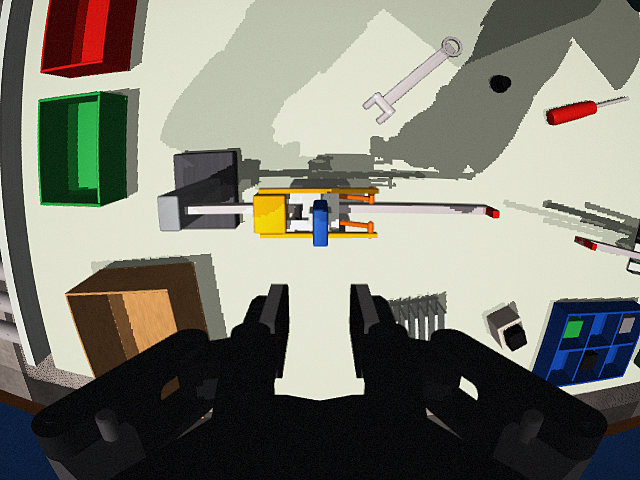

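View pics/s17.png

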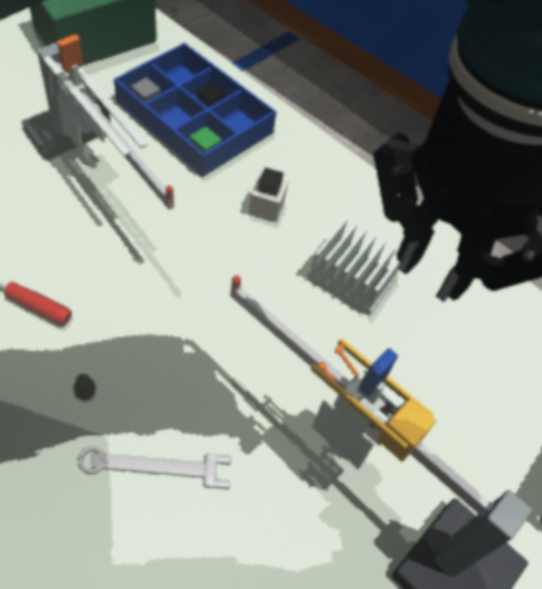

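Blue carrier sits in the dock (tab at (320,220), prongs down behind it at (350–372,200–228)). The orange carrier is unmoved, and the gripper is well clear with zero force. Handing in.

```bash
python3 -m handwheel '[[[0,0,0,0,0,0,-0.4],[0,0,0,0,0,0,-0.4],[0,0,0,0,0,0,-0.4],[0,0,0,0,0,0,-0.4]]]' | head -1; python3 -c "
from rig import *
print(sign_off())"
```

```text
time: 23.2
the job is handed in; nothing more can be done
None
```

The blue-tabbed carrier is on the test rail in the dock, held by the orange catch, and the gripper has let go. I handed the job in at 23.2 s.

- **Route:** I slid the carrier out from under the guard strips and lifted it clear of both end stops. I then set it down on the test rail by feel and pushed it into the dock in small steps until both prongs had dropped.
- **Dock forces:** The push peaked at about 7 N. I judge the buffer was pressed about 7 mm at most, from arm travel after first contact, so it was not bottomed. I eased back until the catch took the load, then opened the fingers and rose straight up.
- **Last checks:** The wrist picture shows both prongs down behind the saddle, with the tab free and the arm well clear. The side picture shows the orange carrier apparently where it was, though I only judged that by eye. Wrist force is about zero.
- **Disagreements:**
  - The test rail's top edge was about 3–4 mm higher by touch than the first camera fit.
  - The blue tab was 5 mm further along its rail than first measured.
  - The first 20 mm of the slide pressed down with up to 15 N until I raised the grip by 1–2 mm.
  - Testing the set-down by touch briefly reached 12 N.

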